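Pump up the suction lifter on a monitor panel

ROBOT

A 7-joint arm with a two-finger parallel gripper is mounted at the origin on the work surface. World frame = base frame: x ahead of the robot, y to its left, z up, the work surface at z = 0. Lengths are in m, angles in rad, forces in N, time in s.
With the tool pointing down it reaches from about 0.35 to 0.9 m from the base axis. Payload 8.1 kg.
Tool frame: the origin (TCP) lies where the fingers leave the gripper's body, on its centre line; the fingertips stand 66 mm ahead of it and the grasp point (between the pads) lies 47 mm ahead of it (arm.tip_reach is the distance from the TCP to the fingertips, in m); z points along the fingers, y is the direction in which the jaws open and shut (so a half turn about z gives the same grasp; the last joint's range is limited). The gripper opens to 92 mm and grips with 3 to 60 N. Pads are 19 mm wide; open, the fingers measure 130 mm over their backs; the gripper's body (75 mm by 190 mm) begins 47 mm behind the grasp point.
Start: joints at [-1.437, 0.434, 0.025, 1.573, -0.012, 1.134, -0.075], TCP at [0.147, 0.608, 0.292] pointing down, gripper open.
Joint ranges: [-2.62, 2.62], [-0.44, 2.09], [-1.27, 1.32], [0.08, 2.57], [-1.32, 4.46], [0.12, 2], [-2.74, 2.74]. Speed limits (rad/s): [2.22, 2.22, 3.01, 3.01, 3.14, 3.14, 3.14].

INTERFACE

Orientations are given as a rotation vector (axis times angle).
In Python, from cell import arm gives the robot as it stands.
- The arm moves only by the tool carry_out, never from a script. Its argument "plan" is a list of rows, each a list of 5 numbers: the shift along the world's x, y, z in cm, then the turn about the world's z in rad, then the finger opening in cm, from 0 to 9.18. In form: [[tx, ty, tz, spin, fingers], ...]. A call has 1 to 20 rows; each row is the pose to reach, as a shift and turn from the pose measured when the call began; what a row does not reach only later rows make up. A row lasts 1/10 s, in which the tool goes at most 50 mm and 8.59 degrees, less where a joint would pass 70% of its speed; a pose out of reach is approached as far as the arm can. A call with a gripper value outside its range is refused whole. The fingers move at their own pace and stop on an object; "squeeze" is the grip in N (left out, the last holds). Time passes only in rows, so rows that repeat a pose let the fingers close. It gives the time, the measured TCP pose, the force and the opening at its end, in the units of the state.
- arm.observe(): the state, without advancing time (a new reading comes with each control period).
- arm.get_image(name): name is "scene" or "top" or "wrist"; returns (picture, depth): 480x640x3 uint8, red, green, blue; 480x640 float32, m along the optical axis (not along the pixel's ray), 0 where there is no reading.
- arm.get_calibration(name): a dict with "intrinsics" (3x3 intrinsics, pixels), "rvec" (rotation vector, rad) and "tvec" (3), from world to camera coordinates, as OpenCV has them; the wrist camera has in their place "tool_from_camera" (4x4, takes a point from camera to tool coordinates, whose origin is the TCP and whose axes are the flange's). Camera axes: x right, y down, z forward; pixel columns grow to the right and rows downward; lengths in m; the calibration is good to about 2 mm. A picture is of the moment at which its call begins: read the wrist's pose just before it. get_calibration takes no time and is no camera call.
- arm.sign_off(): hands the job in, once; it reports no verdict.
The state is a dict: "clock": time; "joints": joint angles; "dq": joint speeds; "joint_efforts": joint torques, N m; "position": TCP position; "ee_rot": TCP orientation; "force": force on the tool from outside, world axes, zero at the start; "ft_torque": the same for the moment, N m; "width": opening from 0.0 (shut) to 1.0 (fully open).
Only numpy, scipy, OpenCV 4.12 (cv2) and the standard library are available. Lean on these libraries where they do the work, as an engineer would, in place of code of your own. Each camera call takes 0.05 s, during which the arm holds its last target. There are 200 camera calls.

TASK

The suction lifter standing on the grey glass panel is to be pumped up so that the glass can be lifted out later. Press its plunger down from above with the fingertips and let it come all the way up again, in full strokes, over and over until the little indicator pin beside the pump stands fully out, then let the plunger come up and take the hand away. Do not grip, lift, tip or push the lifter along, and leave everything else where it is.

Things in the scene. Friction and masses are not known exactly. Their poses are not given: they have to be found in the camera images.
- cup: suction lifter standing loose on the glass, about 0.9 kg: black rubber foot 132 mm across, upright pump barrel in the middle (46 mm collar, top at 78 mm) with the plunger, at its +x side (45 mm out) a black turret 28 mm across, 56 mm high, with the indicator pin, at its -x side a steel carrying bar 64 mm high. Origin at the centre of its underside, z up; the plunger is on its z axis
- plunger_cap (a point): centre of the top face of the plunger's round aluminium cap, 42 mm across with a flat top 34 mm across; 116 mm above the lifter's underside with the plunger up, and it moves down with the plunger
- plunger (a joint): plunger travel along the lifter's -z in m: 0 up, 0.018 fully down. Spring 5 N at the top, 11 N at the bottom, 3 to 6 N more while it pumps; springs up in about 0.3 s when let go. Each full stroke, all the way down and up, drives the pin out some more; three or four (rarely five) full strokes bring it fully out. Short strokes move it less and cannot bring it fully out. Extra strokes do no harm
- pin (a joint): how far the indicator pin stands out of its turret, in m: 0 flush, 0.020 fully out; starts between 0 and 0.0063; it stays where it is between strokes
- pin_tip (a point): top end of the indicator pin, a steel pin 14 mm across, 56 mm above the lifter's underside when flush and 76 mm when fully out; moves up with the pin
- panel: opened flat monitor lying on the table, 330 x 500 mm (x, y), 14 mm thick, grey glass on top; fixed; origin at the centre of its underside
- bowl: small open steel bowl for screws, 72 mm across, 32 mm high, standing on the glass; origin at the centre of its underside (bystander)
- spool: grey solder spool, 56 mm across, 40 mm high, standing on the glass; origin at the centre of its underside (bystander)
- dispenser: white cleaning-fluid bottle, 64 mm across, 120 mm high, with a round flat press-top of its own; origin at the centre of its underside (bystander, not the pump)
- board: loose green circuit board 100 x 130 mm, up to 24 mm high with its parts; origin at the centre of its underside (bystander)
- remote: black remote control 160 x 45 x 18 mm lying on the table; origin at the centre of its underside, long side along its x (bystander)
- driver: screwdriver with a black handle lying on the table along its x (bystander)
- tin: flat round aluminium flux tin, 52 mm across, 26 mm high, on the glass; origin at the centre of its underside (bystander)

How it is judged:
By the outcome, as a careful person would: the job done as asked, in the order asked, and still so for the second after the job is handed in, with the robot touching nothing.
It also fails if it takes over 38 s, if anything falls off the work surface, if the arm or the gripper's body presses on something with over 40 N, if the wrist force passes 120 N, or if a joint passes its speed limit or range.

## Working session

There is one attempt and no reset: what is moved stays moved. The work goes in short steps, Python scripts to look and compute and a tool call to move; the robot and the scene stay as the last step left them, time stands still between calls to the robot, and variables do not carry over. Pictures are saved under pics/ and viewed, about 8 in all and at most 12, crops included, and the job is handed in when it is done.

Besides the shell and the picture viewer there is one more tool, called after "Emit:" as name(argument=value, ...), one argument or row to a line, values as JSON. carry_out: Moves the arm, as the interface text tells. Its arguments: {"type":"object","properties":{"plan":{"type":"array"},"squeeze":{"type":"number"}},"required":["plan"]}

```bash
mkdir -p pics
cat > h.py <<'E'
import numpy as np, cv2
from cell import arm
def snap(n,f):
    s=arm.observe(); im,d=arm.get_image(n); cv2.imwrite(f'pics/{f}.png',im[:,:,::-1]); np.savez(f'pics/{f}.npz',im=im,d=d,p=s['position'],r=s['ee_rot']); return im,d
def cloud(n,d,s=None):
    c=arm.get_calibration(n); K=np.array(c['intrinsics'])
    v,u=np.mgrid[:480,:640]; P=np.stack([(u-K[0,2])/K[0,0]*d,(v-K[1,2])/K[1,1]*d,d],-1)
    if n=='wrist':
        T=np.array(c['tool_from_camera']); P=P@T[:3,:3].T+T[:3,3]
        R=cv2.Rodrigues(np.array(s['ee_rot'],float))[0]; return P@R.T+np.array(s['position'])
    R=cv2.Rodrigues(np.array(c['rvec'],float))[0]; return (P-np.array(c['tvec']).ravel())@R
E
python3 - <<'E'
from h import *
print(arm.observe(), arm.tip_reach)
a,_=snap('top','top0'); b,_=snap('scene','scene0')
cv2.imwrite('pics/both.png',cv2.resize(np.hstack([a,b]),(1280,480))[:,:,::-1][:, :])
E
```

```text
{'clock': 0.0, 'joints': array([-1.43662036,  0.43521068,  0.02497729,  1.57408445, -0.01159107,
        1.13400228, -0.07509052]), 'dq': array([-0.00073347,  0.00295254,  0.00026578, -0.00020592, -0.00070135,
       -0.00271608, -0.00162117]), 'joint_efforts': array([-2.81878902e-04, -6.67866397e+01,  9.84570198e-01, -3.14464438e+01,
       -6.05668151e-02,  4.27112239e-02,  1.67157918e-04]), 'position': array([0.14656224, 0.60715618, 0.29145748]), 'ee_rot': array([-3.71148693e-01, -3.11955748e+00,  2.44969811e-03]), 'force': array([-0.47250045, -0.561435  ,  0.0638952 ]), 'ft_torque': array([ 0.03160408,  0.02280911, -0.05315433]), 'width': 1.0021776461424783} 0.0655
```

View pics/top0.png

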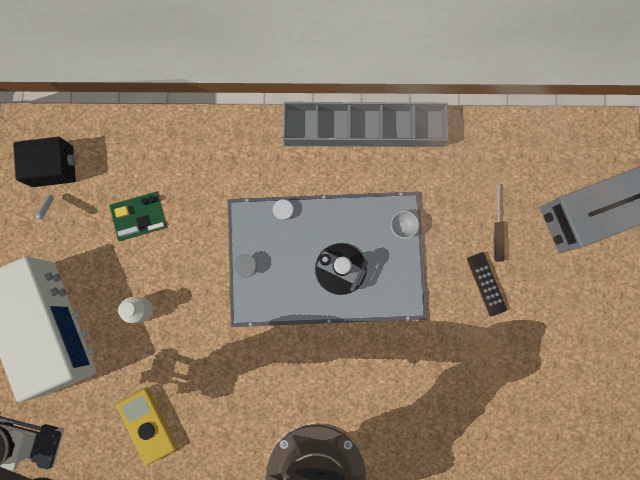

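View pics/scene0.png

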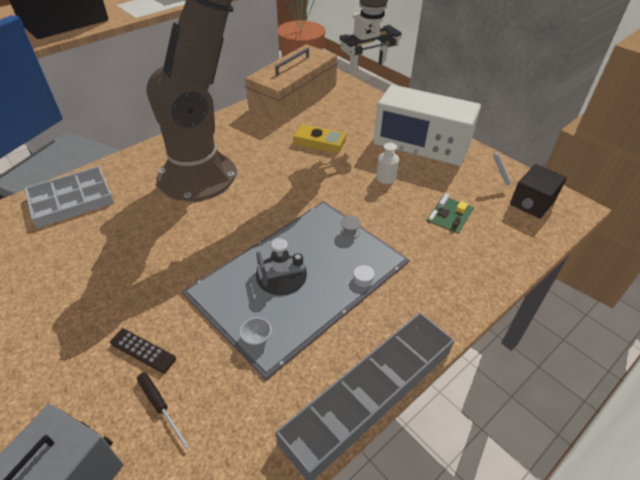

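Top view: lifter foot around px (341,268), plunger cap (343,265), turret with pin (324,259). The dispenser is well away at (134,310). Next I measure these in 3D.

Run:
```python
from h import *
z=np.load('pics/top0.npz'); P=cloud('top',z['d'].astype(float))
def at(u,v): print((u,v),P[v,u].round(4))
for q in [(343,265),(324,259),(290,290),(250,210),(400,300),(320,240),(134,309),(404,223)]: at(*q)
w=P[235:300,305:375].reshape(-1,3)
for lo,hi in [(.12,.14),(.062,.1),(.02,.06)]:
    m=(w[:,2]>lo)&(w[:,2]<hi); print(lo,m.sum(),w[m].mean(0).round(4),w[m].min(0).round(4),w[m].max(0).round(4))
```

```text
(343, 265) [ 0.5145 -0.0615  0.1327]
(324, 259) [ 0.5347 -0.0174  0.0664]
(290, 290) [0.4597 0.0678 0.0149]
(250, 210) [0.6654 0.1741 0.0141]
(400, 300) [ 0.4369 -0.2115  0.0153]
(320, 240) [ 0.5885 -0.0075  0.0155]
(134, 309) [0.4068 0.4337 0.1156]
(404, 223) [ 0.6337 -0.2226  0.0199]
0.12 234 [ 0.515  -0.0593  0.1295] [ 0.4959 -0.0786  0.122 ] [ 0.5342 -0.0404  0.1378]
0.062 306 [ 0.5087 -0.0685  0.0765] [ 0.4579 -0.1231  0.0621] [ 0.5473 -0.0051  0.0971]
0.02 1572 [ 0.5141 -0.0568  0.0338] [ 0.4378 -0.1455  0.02  ] [0.6019 0.0305 0.0598]
```

Cap top is at (0.515, -0.059, 0.130), which matches 14+116 mm. The turret is 46 mm away, against 45 mm given. Moving above the cap with the fingers shut.

Emit:
carry_out(
  plan=[
    [1,-2,0,0,0],
    [3,-5,0,0,0],
    [5,-9,0,0,0],
    [7.5,-13.5,0,0,0],
    [10,-18,0,0,0],
    [12.5,-22.5,0,0,0],
    [15,-27,0,0,0],
    [17.5,-31.5,0,0,0],
    [20,-36,0,0,0],
    [22.5,-40.5,0,0,0],
    [25,-45,0,0,0],
    [27.5,-49.5,0,0,0],
    [30,-54,0,0,0],
    [32.5,-58.5,0,0,0],
    [34.5,-62.5,0,0,0],
    [36,-65,0,0,0],
    [36.8,-66.6,0,0,0],
    [36.8,-66.6,-2,0,0],
    [36.8,-66.6,-4,0,0],
    [36.8,-66.6,-4,0,0],
  ],
)

```text
clock: 2.1
position: [0.513, -0.0587, 0.2492]
ee_rot: [-0.371, -3.115, 0.003]
force: [-1.4, -0.1, 0.2]
width: 0.008
```

Run:
```python
from h import *
s=arm.observe(); print({k:np.round(s[k],4) for k in ('clock','position','ee_rot','force','width','joints')})
im,d=snap('wrist','w1')
P=cloud('wrist',d.astype(float),s); w=P.reshape(-1,3); ok=(d.ravel()>0)
for lo,hi in [(.122,.14),(.126,.14)]:
    m=ok&(w[:,2]>lo)&(w[:,2]<hi)&(np.hypot(w[:,0]-.515,w[:,1]+.059)<.05); print(m.sum(), w[m].mean(0),w[m].min(0),w[m].max(0))
snap('scene','s1')
```

```text
{'clock': np.float64(2.1), 'position': array([ 0.513 , -0.0587,  0.2492]), 'ee_rot': array([-0.3712, -3.1147,  0.0035]), 'force': array([-1.3771, -0.0881,  0.1915]), 'width': np.float64(0.0077), 'joints': array([-0.3605,  0.3183,  0.4768,  1.9178, -0.1747,  0.9512,  1.532 ])}
3904 [ 0.51087325 -0.05796826  0.12925836] [ 0.4938039  -0.07986603  0.12280995] [ 0.53385465 -0.03804512  0.1320531 ]
3801 [ 0.51119208 -0.0580686   0.12937874] [ 0.49394188 -0.07947814  0.12601954] [ 0.53385465 -0.03804512  0.1320531 ]
```

View pics/w1.png

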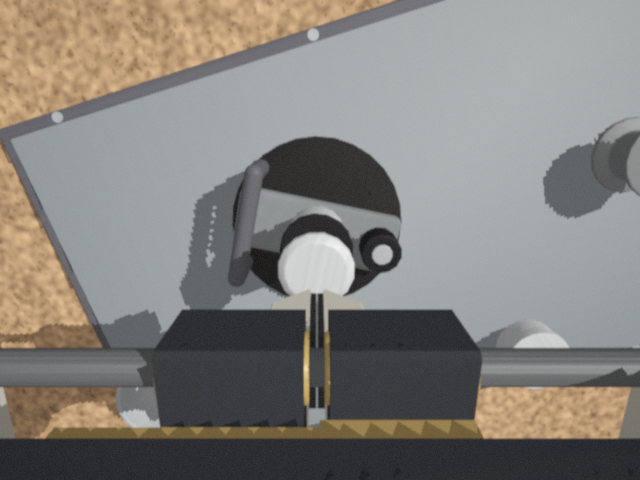

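The wrist view shows the cap at px (316,265) directly ahead of the fingertips (317,300). The pin in the turret, at (381,252), is nearly flush. Cap extents give a centre of (0.514, -0.0587), so I am aligned. First stroke goes down carefully.

Emit:
carry_out(
  plan=[
    [0,0,-2,0,0],
    [0,0,-4,0,0],
    [0,0,-5,0,0],
    [0,0,-5.6,0,0],
    [0,0,-6.2,0,0],
    [0,0,-6.8,0,0],
    [0,0,-7.2,0,0],
    [0,0,-7.2,0,0],
    [0,0,-7.2,0,0],
  ],
)

```text
clock: 3.1
position: [0.5146, -0.0586, 0.1807]
ee_rot: [-0.371, -3.119, 0.002]
force: [-4.1, 0.2, 8.6]
width: 0.003
```

Emit:
carry_out(
  plan=[
    [0,0,-0.4,0,0],
    [0,0,-0.8,0,0],
    [0,0,-0.8,0,0],
    [0,0,-0.8,0,0],
  ],
)

```text
clock: 3.5
position: [0.5148, -0.0589, 0.1773]
ee_rot: [0.372, 3.118, 0.003]
force: [-19.3, 3.2, 55.9]
width: 0.006
```

Run:
```python
from h import *
im,d=snap('scene','s2')
cv2.imwrite('pics/s2c.png',cv2.resize(im[180:330,200:400],(800,600),interpolation=2)[:,:,::-1])
s=arm.observe(); print(s['position'],s['force'])
```

```text
[ 0.51481913 -0.05886843  0.17725346] [-19.89008004   2.53942689  56.48090156]
```

View pics/s2c.png

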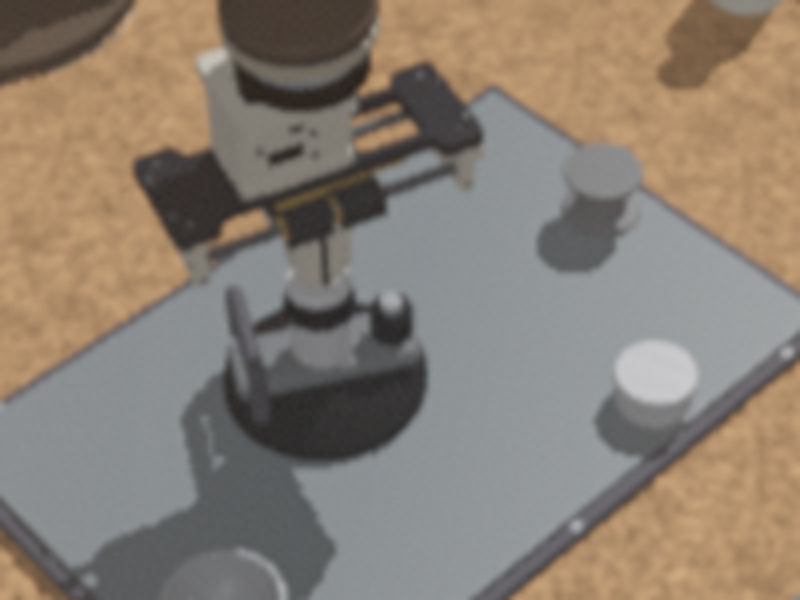

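At the bottom: TCP z is 0.1773, as predicted. 56 N is harder than needed, so I will press about 3 mm less. The pin (390,300) is up a little. Plunger up fully, then a second stroke.

Emit:
carry_out(
  plan=[
    [0,0,0.6,0,0],
    [0,0,1.4,0,0],
    [0,0,2.2,0,0],
    [0,0,2.8,0,0],
    [0,0,2.8,0,0],
    [0,0,2.8,0,0],
    [0,0,2.8,0,0],
    [0,0,2.8,0,0],
  ],
)

```text
clock: 4.35
position: [0.5146, -0.0588, 0.2048]
ee_rot: [0.372, 3.119, 0.003]
force: [-0.1, 0.3, -0.6]
width: 0.008
```

```bash
cat > chk.py <<'E'
from h import *
import sys
s=arm.observe(); im,d=snap('wrist',sys.argv[1])
P=cloud('wrist',d.astype(float),s); w=P.reshape(-1,3); ok=d.ravel()>0
r=np.hypot(w[:,0]-.534,w[:,1]+.017); m=ok&(r<.012)&(w[:,2]>.06)
print('pos',s['position'].round(4),'F',s['force'].round(1))
if m.sum(): print('pin region z pct',m.sum(),np.percentile(w[m,2],[10,50,90,98]).round(4),w[m].mean(0).round(4))
cap=ok&(np.hypot(w[:,0]-.514,w[:,1]+.059)<.03)&(w[:,2]>.10)&(w[:,2]<.134)
print('cap',cap.sum(),np.percentile(w[cap,2],[50,90]),w[cap].min(0),w[cap].max(0))
for f in ('top',):
    im,d=snap(f,f+sys.argv[1]); P=cloud(f,d.astype(float)).reshape(-1,3); r=np.hypot(P[:,0]-.534,P[:,1]+.017)
    m=(r<.014)&(P[:,2]>.05)&(P[:,2]<.1); print('top pin',m.sum(),P[m].round(3)[np.argsort(-P[m,2])[:6]].tolist() if m.sum() else '')
E
python3 chk.py w3
```

```text
pos [ 0.5146 -0.0588  0.2048] F [-0.1  0.3 -0.6]
pin region z pct 1291 [0.0692 0.0704 0.0776 0.0783] [ 0.5326 -0.0173  0.0726]
cap 3082 [0.12926714 0.13035762] [ 0.49375514 -0.0791567   0.12241714] [ 0.53428144 -0.03797543  0.13165934]
top pin 0
```

The pin is about 8 mm out, the cap is fully up (0.1295) and the lifter has not moved. Second stroke.

Emit:
carry_out(
  plan=[
    [0,0,-0.7,0,0],
    [0,0,-1.4,0,0],
    [0,0,-2.0,0,0],
    [0,0,-2.6,0,0],
    [0,0,-3.0,0,0],
    [0,0,-3.1,0,0],
    [0,0,-3.1,0,0],
    [0,0,-3.1,0,0],
  ],
)

```text
clock: 5.25
position: [0.5153, -0.0591, 0.1772]
ee_rot: [0.373, 3.116, 0.007]
force: [-16.1, 2.1, 55.9]
width: 0.008
```

Emit:
carry_out(
  plan=[
    [0,0,0.6,0,0],
    [0,0,1.4,0,0],
    [0,0,2.2,0,0],
    [0,0,2.8,0,0],
    [0,0,2.8,0,0],
    [0,0,2.8,0,0],
    [0,0,2.8,0,0],
    [0,0,2.1,0,0],
    [0,0,1.4,0,0],
    [0,0,0.8,0,0],
    [0,0,0.3,0,0],
    [0,0,-0.1,0,0],
    [0,0,-0.2,0,0],
    [0,0,-0.2,0,0],
  ],
)

```text
clock: 6.65
position: [0.5157, -0.0593, 0.1774]
ee_rot: [0.373, 3.115, 0.01]
force: [-11.6, 1.6, 41.4]
width: 0.007
```

Emit:
carry_out(
  plan=[
    [0,0,0.6,0,0],
    [0,0,1.4,0,0],
    [0,0,2.2,0,0],
    [0,0,2.8,0,0],
    [0,0,2.8,0,0],
    [0,0,2.8,0,0],
    [0,0,2.8,0,0],
  ],
)

```text
clock: 7.35
position: [0.5155, -0.0592, 0.205]
ee_rot: [0.373, 3.115, 0.009]
force: [0.9, -0.1, -0.2]
width: 0.005
```

```bash
python3 chk.py w4
```

```text
pos [ 0.5155 -0.0592  0.205 ] F [ 0.9 -0.1 -0.2]
pin region z pct 1368 [0.0693 0.0739 0.087  0.0876] [ 0.5312 -0.0177  0.0773]
cap 3342 [0.1292924 0.1304182] [ 0.49386939 -0.07965888  0.12228587] [ 0.53488139 -0.03807224  0.13203721]
top pin 0
```

The pin is about 17 mm out of 20. Two more strokes; extra ones do no harm.

Emit:
carry_out(
  plan=[
    [-0.1,0,-0.7,0,0],
    [-0.1,0,-1.4,0,0],
    [-0.1,0,-2.0,0,0],
    [-0.1,0,-2.5,0,0],
    [-0.1,0,-2.9,0,0],
    [-0.1,0,-3.0,0,0],
    [-0.1,0,-3.0,0,0],
    [-0.1,0,-2.2,0,0],
    [-0.1,0,-1.4,0,0],
    [-0.1,0,-0.6,0,0],
    [-0.1,0,0,0,0],
    [-0.1,0,0,0,0],
    [-0.1,0,0,0,0],
    [-0.1,0,0,0,0],
  ],
)

```text
clock: 8.85
position: [0.5142, -0.0592, 0.2045]
ee_rot: [0.373, 3.116, 0.009]
force: [-0.0, 0.7, -0.1]
width: 0.004
```

```bash
python3 chk.py w5
```

```text
pos [ 0.5142 -0.0592  0.2045] F [-0.   0.7 -0.1]
pin region z pct 1435 [0.0693 0.0763 0.09   0.0907] [ 0.5311 -0.0178  0.0789]
cap 3055 [0.12922377 0.13036696] [ 0.49365503 -0.07916775  0.12245912] [ 0.53442189 -0.03802834  0.13166111]
top pin 0
```

Emit:
carry_out(
  plan=[
    [0,0,-0.7,0,0],
    [0,0,-1.4,0,0],
    [0,0,-2.0,0,0],
    [0,0,-2.5,0,0],
    [0,0,-2.9,0,0],
    [0,0,-3.0,0,0],
    [0,0,-3.0,0,0],
    [0,0,-3.0,0,0],
  ],
)

```text
clock: 9.75
position: [0.5148, -0.0594, 0.1773]
ee_rot: [0.374, 3.114, 0.012]
force: [-13.6, 2.2, 48.4]
width: 0.003
```

Emit:
carry_out(
  plan=[
    [0,0,0.6,0,0],
    [0,0,1.4,0,0],
    [0,0,2.2,0,0],
    [0,0,2.8,0,0],
    [0,0,2.8,0,0],
    [0,0,2.8,0,0],
    [0,0,2.8,0,0],
  ],
)

```text
clock: 10.45
position: [0.5146, -0.0594, 0.2049]
ee_rot: [0.374, 3.115, 0.012]
force: [-0.6, -1.6, 0.6]
width: 0.001
```

```bash
python3 chk.py w6
```

```text
pos [ 0.5146 -0.0594  0.2049] F [-0.6 -1.6  0.6]
pin region z pct 1424 [0.0692 0.0765 0.09   0.0906] [ 0.5311 -0.0179  0.0788]
cap 3149 [0.12927009 0.13041426] [ 0.49370808 -0.07926868  0.12283548] [ 0.53416131 -0.03797483  0.13157956]
top pin 1 [[0.533, -0.005, 0.055]]
```

The pin tip is at 0.0900, which is fully out, and the extra stroke did not change it. Taking the hand up and away.

Emit:
carry_out(
  plan=[
    [0,0,3,0,0],
    [0,0,7,0,0],
    [0,0,10,0,0],
    [-1,3,12,0,0],
    [-2,7,12,0,0],
    [-4,11,12,0,0],
    [-6,15,12,0,0],
    [-8,19,12,0,0],
    [-9,22,12,0,0],
    [-10,24,12,0,0],
    [-10,24,12,0,0],
    [-10,24,12,0,0],
  ],
)

```text
clock: 11.75
position: [0.4146, 0.1805, 0.3248]
ee_rot: [0.372, 3.115, 0.011]
force: [-0.4, 0.1, -0.1]
width: 0.004
```

Run:
```python
from h import *
im,d=snap('top','top9'); P=cloud('top',d.astype(float)); w=P[235:300,305:375].reshape(-1,3)
z=np.load('pics/top0.npz')
for lo,hi in [(.12,.14),(.02,.06)]:
    m=(w[:,2]>lo)&(w[:,2]<hi); print(lo,m.sum(),w[m].mean(0).round(4))
print(P[258:262,322:327,2].round(3)); print(arm.observe()['position'],arm.observe()['force'])
im,d=snap('scene','s9')
cv2.imwrite('pics/s9c.png',cv2.resize(im[180:330,200:400],(800,600),interpolation=2)[:,:,::-1])
```

```text
0.12 237 [ 0.5149 -0.0593  0.1297]
0.02 1540 [ 0.5146 -0.0566  0.0338]
[[0.095 0.088 0.092 0.089 0.086]
 [0.085 0.087 0.085 0.092 0.093]
 [0.073 0.086 0.094 0.094 0.091]
 [0.068 0.07  0.094 0.089 0.074]]
[0.4148735  0.1798575  0.32479611] [ 0.29467973 -1.28319829 -0.40201807]
```

View pics/s9c.png

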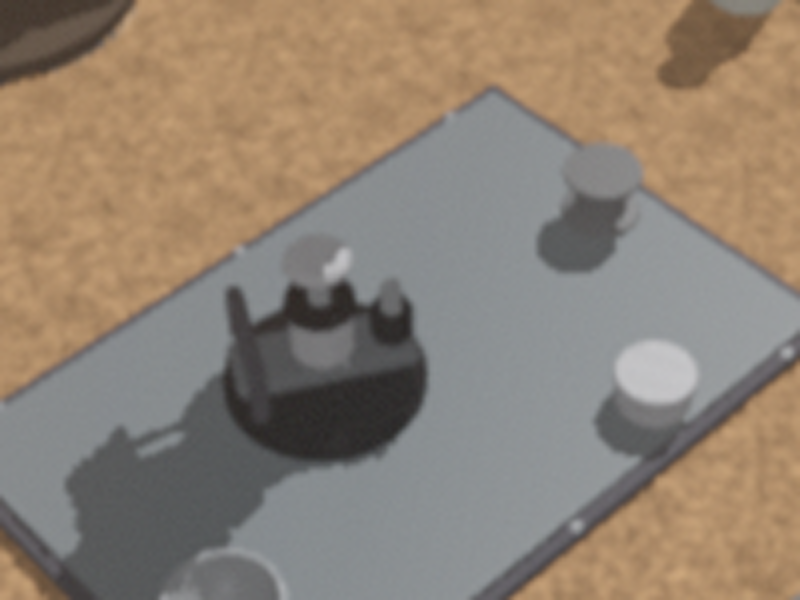

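View pics/top9.png

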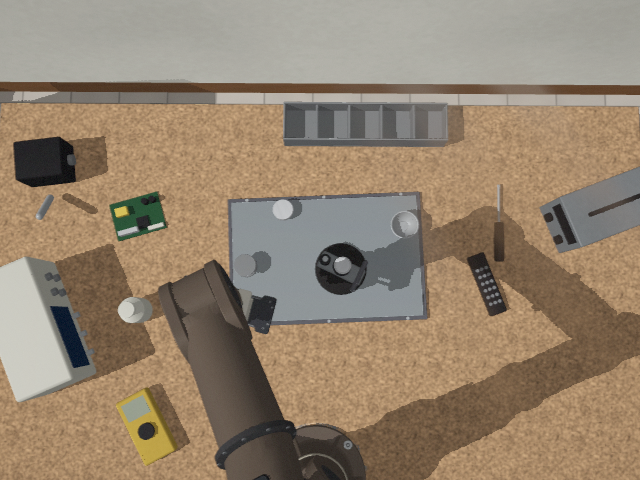

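The close view shows the pin standing tall at (390,300) and the plunger cap up at (318,260). In the top view the lifter is still at (341,268) and everything else is where it was. Handing in.

```bash
python3 -c "
from cell import arm
print(arm.sign_off())"
```

```text
the job is handed in; nothing more can be done
None
```

The lifter is pumped up: the indicator pin stands fully out, the plunger is up and the hand is clear. I pressed the plunger in five full strokes with the closed fingertips, finishing at about 12 s of the 38 s allowed.

| Check | Result |
|---|---|
| Pin tip above the glass | about 8 mm out after stroke 1, 17 mm after stroke 3, 20 mm after stroke 4; stroke 5 changed nothing |
| Plunger | cap top back at 0.130 m, its height with the plunger up |
| Lifter position | moved less than 1 mm in the top-camera measurement |
| Other objects | look unmoved in the final top view |
| Hand | clear, with no contact force beyond sensor noise |

- **Harder presses than planned:** the fingertips pressed with 41–56 N at the bottom of the four strokes I measured, including up to about 20 N sideways. That is well under the 120 N wrist limit. It is above 40 N, but that limit is for the arm and gripper body, and only the fingertips touched the plunger.
- **Unchecked stroke:** I did not read the force at the bottom of stroke 4. It had nearly the same commanded depth as the others.
- **Pin readings:** the top camera could not see the pin while the arm was in the way, so the readings between strokes come from the wrist camera. The final top-camera depth (0.085–0.095 m, noisy) agrees with the pin being fully out.

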